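# Turn the last cup over onto the empty drip pad of the cup tray

## Robot

A 7-joint arm with a two-finger parallel gripper is mounted at the origin on a cart in front of the work surface, level with it; the furniture and walls round the work are solid. World frame = base frame: x ahead of the robot, y to its left, z up, the work surface at z = 0. Lengths are in m, angles in degrees, forces in N, time in s.
With the tool pointing down it reaches from about 0.4 to 0.85 m from the base axis. Payload 4.4 kg.
Tool frame: the origin (TCP) lies between the finger pads; the fingertips stand 19 mm ahead of it and the grasp point (between the pads) is the TCP (r.nose_length is the z of the fingertips in the tool frame, in m); z points along the fingers, y is the line along which they close (so a half turn about z gives the same grasp; the last joint's range is limited). The gripper opens to 94 mm and grips with 3 to 60 N. Pads are 16 mm wide; open, the fingers measure 119 mm over their backs; the gripper's body (75 mm by 177 mm) begins 78 mm behind the grasp point.
Start: joints at [-3.77, 36.005, 2.206, 86.941, -1.547, 57.084, -1.146], TCP at [0.65, 0, 0.224] pointing down, gripper open.
Joint ranges: [-175.42, 175.42], [-21.48, 121.26], [-71.46, 75.88], [10.55, 141.38], [-63.04, 243.04], [13.31, 113.54], [-168.57, 168.57]. Speed limits (degrees/s): [147.25, 147.25, 180, 180, 180, 180, 180].

## Interface

Orientations are given as [roll, pitch, yaw] about the fixed x, y, z axes, in that order (R = Rz(yaw) Ry(pitch) Rx(roll)).
In Python, from rig import status, camera, camera_params, ticket, r gives the robot as it stands. The module is installed in compiled form; this text tells all that it offers.
- The arm moves only by the tool play_rows, never from a script. Its argument "rows" is a list of rows, each a list of 7 numbers: the shift along the tool's x, y, z scaled (see below), then the turn, a rotation vector about the tool's x, y, z scaled (see below), then the closure, from 0 (fully open) to 1 (shut). A call has exactly 8 rows; each row shifts and turns the commanded pose from where the row before left it, along the tool's axes as they then stand; what a row does not reach is not made up. The controller multiplies each number of a shift by 100 cm and each number of a turn by 4 degrees. A row lasts 1/10 s, in which the tool goes at most 50 mm and 8.59 degrees, less where a joint would pass 70% of its speed; a pose out of reach is approached as far as the arm can. A call with a number of a shift or a turn outside -1 to 1 is refused whole. A call with a gripper value outside its range is refused whole. The fingers move at their own pace and stop on an object; the grip force is fixed at half the most. Time passes only in rows, so rows that do not move let the fingers close, or fill a call up. It gives the time, the measured TCP pose, the force, the opening and the grip force at its end, in the units of the state.
- status.get_obs(): the state, without advancing time (a new reading comes with each control period).
- camera(name): name is "scene" or "side" or "wrist"; returns the picture (420x560x3 uint8, blue, green, red); there is no depth.
- camera_params(name): a dict with "K" (3x3 intrinsics, pixels), "D" ([k1, k2, p1, p2, k3] as OpenCV has them; the pictures are not rectified), "xyz" and "orientation" of the camera in the world. Camera axes: x right, y down, z forward; pixel columns grow to the right and rows downward; lengths in m; the calibration is good to about 2 mm. A picture is of the moment at which its call begins: read the wrist's pose just before it. camera_params takes no time and is no camera call; for the wrist camera it gives the pose at the moment of the call.
- ticket.hand_in(): hands the job in; it is judged then, once.
The state is a dict: "clock": time; "joint_positions": joint angles; "joint_velocities": joint speeds; "tau": joint torques, N m; "tool_pos": TCP position; "orientation": TCP orientation; "force": force on the tool from outside, world axes, zero at the start; "wrist_torque": the same for the moment, N m; "grip_width": finger opening in m; "grip_force": force on a finger pad.
Only numpy, scipy, OpenCV 4.12 (cv2) and the standard library are available. Lean on these libraries where they do the work, as an engineer would, in place of code of your own. Each camera call takes 0.05 s, during which the arm holds its last target. There are 200 camera calls.

## Task

The clean steel cups dry mouth-down on the cup tray, one on each round rubber drip pad, and one pad is still empty. Turn over the cup that stands mouth-up on the table and set it mouth-down on the empty pad, flat inside the pad's raised edge. Leave the other two cups seated as they are and do not shift the empty bowl, the stamp or the rice cake beside the work.

Things in the scene. Friction and masses are not known exactly. Their poses are not given: they have to be found in the camera images.
- cup_up: Loose plain steel cup, mouth-up on the table, which is bare for 40 mm all round it: 68 mm tall, 55 mm across just above the foot, 61 mm below the rolled rim, 64 mm over the rim, wall 3 mm, 80 to 170 g. Origin: centre of the foot's underside; z points out of the mouth (down once turned over). Rigid: it may be gripped anywhere on the outside and laid on its side, where it can roll.
- cup_up_mouth (a point): Centre of the mouth of cup_up, in the plane of the rim, 68 mm from its origin along its z.
- cup_a: Second cup of the same make, already mouth-down on pad_a in the tray (loose). Origin at the centre of its foot, which is on top; its z points down.
- cup_b: Third cup of the same make, already mouth-down on pad_b in the tray (loose). Origin at the centre of its foot, which is on top; its z points down.
- cup_tray: Shallow rectangular steel tray, fixed to the table, 104 x 316 mm, rolled edge 12 mm high. Origin at the centre of its underside; y runs along its length, along the row of the three pads, which are 112 mm apart.
- pad_a_seat (a point): Seat of the drip pad under cup_a. Three equal pads: ribbed black rubber discs fixed in the tray, 85 mm over all. This point: the pad's centre on top of the ribs, where a cup's rim rests, 9 mm above the table. The pad's raised edge is 4 mm higher than this point and 74 mm across inside (a cup's rim: 64 mm).
- pad_b_seat (a point): The same point of the drip pad that carries cup_b.
- pad_c_seat (a point): The same point of the empty drip pad. Which of the three places in the row it has differs from start to start.
- stamp: Loose small plunger stamp, standing, 46 mm across, 43 mm high; a bystander. Origin at the centre of its underside.
- bowl: Loose pressed steel bowl, mouth-up, 154 mm across, 50 mm high; a bystander. Origin at the centre of its underside.
- cake: Loose half-moon rice cake, 38 x 58 x 28 mm; a bystander. Origin at the centre of its underside.
There are look-alikes about, which are no part of the job. Leave any green or red look-alike of the cup_up alone.

How it is judged:
By the outcome, as a careful person would: the job done as asked, in the order asked, and still so for the second after the job is handed in, with the robot touching nothing.
It also fails if it takes over 54 s, if anything falls off the work surface, if the arm or the gripper's body presses on something with over 40 N, if the wrist force passes 120 N, or if a joint passes its speed limit or range.

## Working session

There is one attempt and no reset: what is moved stays moved. The work goes in short steps, Python scripts to look and compute and a tool call to move; the robot and the scene stay as the last step left them, time stands still between calls to the robot, and variables do not carry over. Pictures are saved under pics/ and viewed, at most 10 in all, crops included, and the job is handed in when it is done.

Besides the shell and the picture viewer there is one more tool, called after ">>>" by a JSON object that holds its "name" and its "arguments", one argument or row to a line. play_rows: Moves the arm, as the interface text tells. Shifts and turns lie within -1 to 1; 1 stands for 100 cm of shift or 4 degrees of turn. Its arguments: {"type":"object","properties":{"rows":{"type":"array","items":{"type":"array","items":{"type":"number"}}}},"required":["rows"]}

```bash
mkdir -p pics; python3 - <<'E'
from rig import status,camera,camera_params,r
import cv2,json
for n in("scene","side"):
    im=camera(n); cv2.imwrite(f"pics/{n}0.png",im); p=camera_params(n); print(n,p)
print(status.get_obs()); print(r.nose_length)
E
```

```text
scene {'K': array([[456.84599554,   0.        , 278.97338431],
       [  0.        , 456.84599554, 203.76491347],
       [  0.        ,   0.        ,   1.        ]]), 'D': array([-0.08081043,  0.        ,  0.        ,  0.        ,  0.        ]), 'xyz': array([-0.01794689, -0.57839703,  0.96544724]), 'orientation': array([-136.96602314,   -1.10590472,  -42.05988057])}
side {'K': array([[522.54846273,   0.        , 274.13043882],
       [  0.        , 522.54846273, 205.04405104],
       [  0.        ,   0.        ,   1.        ]]), 'D': array([-0.00338683,  0.        ,  0.        ,  0.        ,  0.        ]), 'xyz': array([0.08500836, 1.07989363, 0.79836006]), 'orientation': array([-1.22072805e+02,  8.33108839e-02, -1.55520560e+02])}
{'clock': 0.1, 'joint_positions': array([-3.76974083, 36.05226184,  2.20261361, 86.98863514, -1.548621  ,
       57.08304367, -1.1442129 ]), 'joint_velocities': array([ 0.0009974 , -0.22639958, -0.02394365, -0.24679192,  0.07788213,
        0.0631993 ,  0.08848388]), 'tau': array([ 3.91938796e-03, -5.50791907e+01,  1.14763990e+00, -1.87118143e+01,
       -5.21624205e-02,  1.91878073e-02,  1.80005208e-05]), 'tool_pos': array([6.49451762e-01, 3.75287196e-05, 2.23670447e-01]), 'orientation': array([-1.79905702e+02, -6.08113966e-04,  9.00006179e+01]), 'force': array([-0.509033  , -0.15509235,  0.24951438]), 'wrist_torque': array([ 0.05157738,  0.02585428, -0.00789542]), 'grip_force': 0.0, 'grip_width': 0.09400383638669683}
0.019
```

View pics/scene0.png

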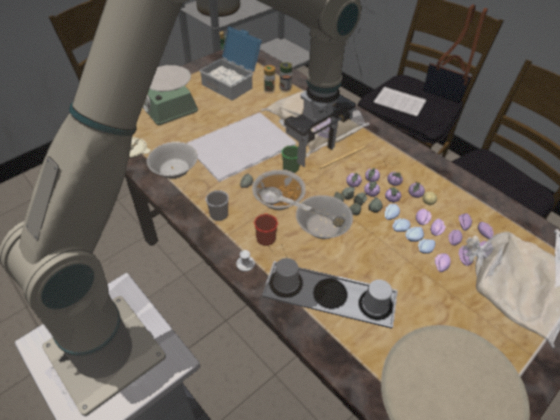

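View pics/side0.png

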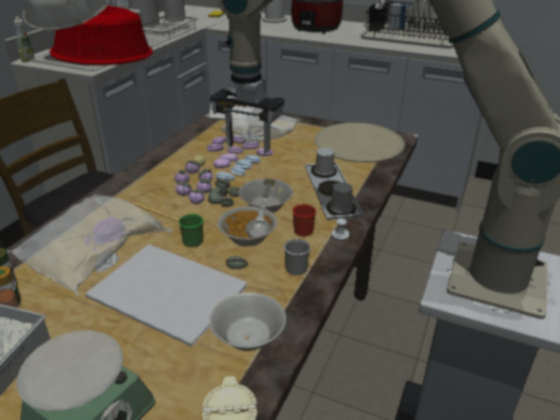

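The scene picture shows the steel cup mouth-up at about (218,205), the red look-alike at (265,230), and the tray with pads at (287,283), (330,292, empty) and (376,300). In the side picture the cup is at (297,257) and the empty pad at about (331,188). I'll enlarge both.

```bash
python3 - <<'E'
import cv2
a=cv2.imread("pics/scene0.png")[180:330,195:405]; b=cv2.imread("pics/side0.png")[140:280,260:370]
cv2.imwrite("pics/s1.png",cv2.resize(a,None,fx=3.8,fy=3.8,interpolation=2)); cv2.imwrite("pics/s2.png",cv2.resize(b,None,fx=4,fy=4,interpolation=2))
E
```

```text
(no output)
```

View pics/s1.png

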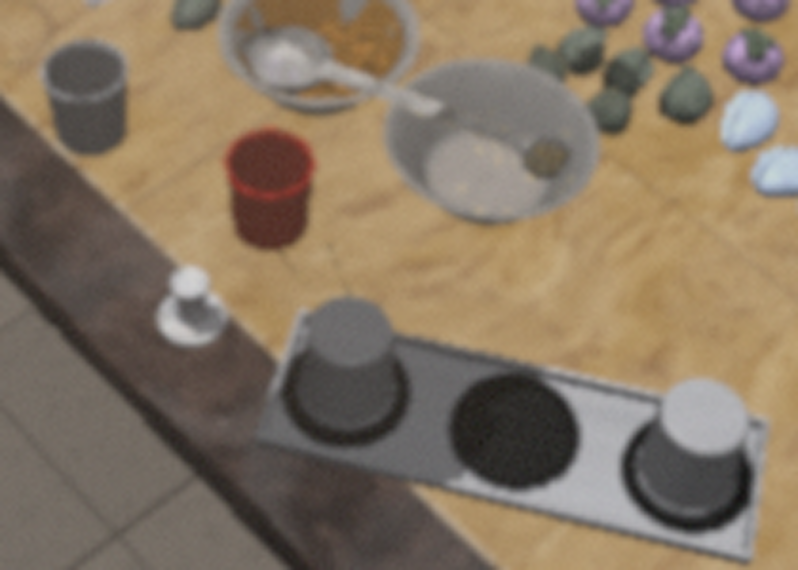

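View pics/s2.png

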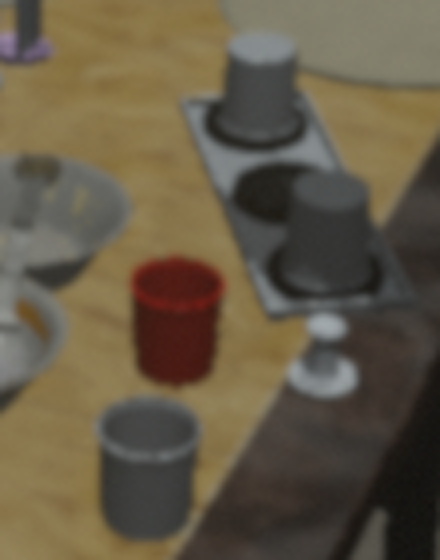

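The crops show the cup_up rim centred at s1 (86,70) and s2 (148,430), and the empty pad at s1 (514,431). The cup feet are at s1 (349,332) and (703,416), and s2 (329,192) and (262,50).

```bash
cat > h.py <<'E'
import numpy as np,cv2
from scipy.spatial.transform import Rotation as R
def ray(p,uv):
    x=cv2.undistortPoints(np.array([[uv]],float),p["K"],p["D"])[0,0]
    return np.array(p["xyz"]),R.from_euler("xyz",p["orientation"],degrees=True).apply([x[0],x[1],1])
def plane(p,uv,z):
    o,d=ray(p,uv); return o+d*(z-o[2])/d[2]
def tri(rs):
    A=0;b=0
    for o,d in rs:
        d=d/np.linalg.norm(d);M=np.eye(3)-np.outer(d,d);A=A+M;b=b+M@o
    return np.linalg.solve(A,b)
E
python3 - <<'E'
from h import *
from rig import camera_params
np.set_printoptions(precision=4,suppress=True)
ps,pd=camera_params("scene"),camera_params("side")
S=lambda u,v:(195+(u+.5)/3.8-.5,180+(v+.5)/3.8-.5); D=lambda u,v:(260+(u+.5)/4-.5,140+(v+.5)/4-.5)
for n,s,d,z in[("up",(86,70),(148.5,430),.068),("a",(349,332),(329,192),.077),("b",(703,416),(262,50),.077),("red",(270,164),(178,286),.068)]:
    print(n,plane(ps,S(*s),z)[:2],plane(pd,D(*d),z)[:2],tri([ray(ps,S(*s)),ray(pd,D(*d))]))
print("pad",plane(ps,S(514,430),.012))
for c in[(303,312),(258,440),(748,558),(767,425)]:print("tray",plane(ps,S(*c),.012)[:2])
print("bowl",plane(ps,S(492,140),.05)[:2],"stamp",plane(ps,S(192,320),.0)[:2])
E
```

```text
up [0.4441 0.1579] [0.4443 0.166 ] [0.4462 0.1611 0.0641]
a [ 0.4271 -0.1372] [ 0.4309 -0.126 ] [ 0.4317 -0.1341  0.0714]
b [ 0.5454 -0.3239] [ 0.547  -0.3137] [ 0.5493 -0.3224  0.0722]
red [0.4853 0.0048] [0.4861 0.0146] [0.4883 0.0079 0.0633]
pad [ 0.4872 -0.2308  0.012 ]
tray [ 0.4475 -0.0725]
tray [ 0.3598 -0.1281]
tray [ 0.5283 -0.3894]
tray [ 0.6125 -0.3376]
bowl [ 0.6279 -0.0696] stamp [ 0.3923 -0.0215]
```

>>> {"name": "play_rows", "arguments": {
  "rows": [
    [0.025,-0.034,0,0,0,0,0],
    [0.027,-0.034,0,0,0,0,0],
    [0.027,-0.034,0,0,0,0,0],
    [0.027,-0.034,0,0,0,0,0],
    [0.027,-0.034,0,0,0,0,0],
    [0.029,-0.035,0,0,0,0,0],
    [0,0,0,0,0,0,0],
    [0,0,0,0,0,0,0]
  ]
}}

```text
clock: 0.9
tool_pos: [0.4446, 0.1627, 0.2246]
orientation: [180.0, 0.0, 90.1]
force: [-0.3, 0.4, 0.6]
grip_width: 0.094
grip_force: 0.0
```

```bash
python3 - <<'E'
from rig import status,camera,camera_params
import cv2,numpy as np
np.set_printoptions(precision=4,suppress=True)
o=status.get_obs();p=camera_params("wrist");cv2.imwrite("pics/w1.png",camera("wrist"))
print(o["joint_positions"],o["tool_pos"],o["orientation"],p)
np.save("w1.npy",p,allow_pickle=True)
E
```

```text
[-24.5288  21.688    1.3972 114.2431  -0.735   44.0654 -22.5618] [0.4446 0.1627 0.2246] [179.9872   0.0001  90.1407] {'K': array([[308.8656,   0.    , 280.8956],
       [  0.    , 308.8656, 206.8687],
       [  0.    ,   0.    ,   1.    ]]), 'D': array([0.0051, 0.    , 0.    , 0.    , 0.    ]), 'xyz': array([0.444 , 0.2427, 0.3843]), 'orientation': array([163.8181,  -0.0476,   0.1413])}
```

View pics/w1.png

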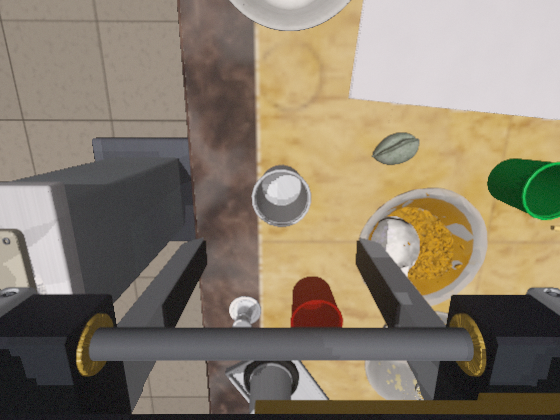

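The wrist view shows the cup rim as an ellipse centred at (281,196.5), 58 px wide. The brown bowl is at (425,245), the red cup at (317,310), and the cake at (396,148).

```bash
python3 - <<'E'
from h import *
import itertools
from scipy.optimize import least_squares
np.set_printoptions(precision=4,suppress=True)
p=np.load("w1.npy",allow_pickle=True).item()
print("cup",plane(p,(281,196.5),.068),"bowl",plane(p,(425,245),.05),"cake",plane(p,(396,148),.01))
J=[[-3.76974083,36.05226184,2.20261361,86.98863514,-1.548621,57.08304367,-1.1442129],[-24.5288,21.688,1.3972,114.2431,-.735,44.0654,-22.5618]]
T=[[.649452,.0000375,.22367],[.4446,.1627,.2246]];O=[[-179.9057,-.0006,90.0006],[179.9872,.0001,90.1407]]
def fk(q,d,s,o7=0):
    Q=R.identity();x=np.zeros(3)
    x=x+[0,0,d[0]]
    for i,(ax,sg) in enumerate(zip("zyzyzyz",s)):
        Q=Q*R.from_euler(ax,sg*q[i],degrees=True)
        if i==2:x=x+Q.apply([d[4],0,d[1]])
        if i==3:x=x+Q.apply([-d[4],0,0])
        if i==4:x=x+Q.apply([0,0,d[2]])
        if i==6:x=x+Q.apply([0,0,d[3]])
    return x,Q*R.from_euler("z",o7,degrees=True)
best=[]
for s in itertools.product([1,-1],repeat=4):
  S=[s[0],1,s[1],1,s[2],1,s[3]]
  for o in(0,90,180,-90):
    e=sum((fk(q,[0]*5,S,o)[1].inv()*R.from_euler("xyz",w,degrees=True)).magnitude() for q,w in zip(J,O))
    best.append((e,S,o))
best.sort(key=lambda b:b[0])
for e,S,o in best[:3]:
    f=lambda d:np.concatenate([fk(q,d,S,o)[0]-t for q,t in zip(J,T)]+[0.001*(d-[.3,.4,.4,.25,0])])
    r=least_squares(f,[.3,.4,.4,.25,0]);print(np.degrees(e),S,o,r.x,r.fun[:6])
E
```

```text
cup [0.4445 0.1623 0.068 ] bowl [0.6129 0.0997 0.05  ] cake [0.5819 0.2076 0.01  ]
9.515377139502193e-05 [-1, 1, -1, 1, -1, 1, -1] 90 [-0.1903  0.527   0.4073 -0.2146 -0.0027] [-0.0018  0.027   0.0041 -0.0102  0.0257 -0.0041]
0.2830475584716255 [1, 1, 1, 1, 1, 1, 1] 90 [10.6145  0.7411  0.6296 10.5726 -0.2224] [-0.0046 -0.0277  0.0188 -0.1255 -0.3003 -0.0188]
4.5672049717216945 [-1, 1, -1, 1, 1, 1, -1] 90 [ 0.7248  0.5615  0.3827  0.7471 -0.0006] [ 0.0002 -0.0058  0.0001 -0.0058  0.0135 -0.0001]
```

>>> {"name": "play_rows", "arguments": {
  "rows": [
    [0,0,0,0,1,0,0],
    [0,0,0,0,1,0,0],
    [0,0,0,0,1,0,0],
    [0,0,0,0,1,0,0],
    [0,0,0,0,1,0,0],
    [0,0,0,0,1,0,0],
    [0,0,0,0,1,0,0],
    [0,0,0,0,1,0,0]
  ]
}}

```text
clock: 1.75
tool_pos: [0.4468, 0.16, 0.2244]
orientation: [179.9, -32.1, 89.8]
force: [-0.2, 0.2, -0.2]
grip_width: 0.0942
grip_force: 0.0
```

```bash
python3 -c "
from rig import status
o=status.get_obs();print(o['joint_positions'],o['tool_pos'],o['orientation'])"
```

```text
[ 15.29759184  25.72371728 -20.73236561 121.12792172 -38.72154112
  39.07744674  27.86303343] [0.44679882 0.1600088  0.22441732] [179.89514518 -32.13802958  89.82122749]
```

>>> {"name": "play_rows", "arguments": {
  "rows": [
    [0,0,0,0,1,0,0],
    [0,0,0,0,1,0,0],
    [0,0,0,0,1,0,0],
    [0,0,0,0,0.25,0,0],
    [0,0,0,0,0,0,0],
    [0,0,0,0,0,0,0],
    [0,0,0,0,0,0,0],
    [0,0,0,0,0,0,0]
  ]
}}

```text
clock: 2.55
tool_pos: [0.445, 0.1627, 0.2249]
orientation: [179.9, -45.0, 90.2]
force: [0.1, -0.1, -0.2]
grip_width: 0.0946
grip_force: 0.0
```

```bash
python3 -c "
from rig import status
o=status.get_obs();print(o['joint_positions'],o['tool_pos'],o['orientation'])"
```

```text
[ 27.32084308  32.49396454 -27.93374507 122.50408292 -48.79380796
  42.12349615  44.0063813 ] [0.44501091 0.16267617 0.22491292] [179.89800869 -44.95438238  90.16330849]
```

>>> {"name": "play_rows", "arguments": {
  "rows": [
    [-0.019,0,0.019,0,0,0,0],
    [-0.02,0,0.02,0,0,0,0],
    [-0.02,0,0.02,0,0,0,0],
    [-0.02,0,0.02,0,0,0,0],
    [-0.02,0,0.02,0,0,0,0],
    [-0.02,0,0.02,0,0,0,0],
    [-0.0146,0,0.0146,0,0,0,0],
    [0,0,0,0,0,0,0]
  ]
}}

```text
clock: 3.35
tool_pos: [0.4445, 0.1621, 0.0337]
orientation: [-179.7, -45.0, 89.8]
force: [0.9, 0.1, 0.5]
grip_width: 0.094
grip_force: 0.0
```

>>> {"name": "play_rows", "arguments": {
  "rows": [
    [0,0,0,0,0,0,0],
    [0,0,0,0,0,0,1],
    [0,0,0,0,0,0,1],
    [0,0,0,0,0,0,1],
    [0,0,0,0,0,0,1],
    [0,0,0,0,0,0,1],
    [0,0,0,0,0,0,1],
    [0,0,0,0,0,0,1]
  ]
}}

```text
clock: 4.15
tool_pos: [0.4452, 0.1621, 0.0359]
orientation: [180.0, -45.0, 90.0]
force: [-0.5, -2.9, 5.0]
grip_width: 0.0596
grip_force: 29.9
```

>>> {"name": "play_rows", "arguments": {
  "rows": [
    [0.018,0,-0.018,0,0,0,1],
    [0.018,0,-0.018,0,0,0,1],
    [0.018,0,-0.018,0,0,0,1],
    [0.017,0,-0.017,0,-0.5,0,1],
    [0,0,0,0,-1,0,1],
    [0,0,0,0,-1,0,1],
    [0,0,0,0,-1,0,1],
    [0,0,0,0,-1,0,1]
  ]
}}

```text
clock: 4.95
tool_pos: [0.4449, 0.1618, 0.136]
orientation: [180.0, -26.8, 90.0]
force: [0.8, -0.6, -1.1]
grip_width: 0.0594
grip_force: 29.9
```

>>> {"name": "play_rows", "arguments": {
  "rows": [
    [0,0,0,0,-1,0,1],
    [0,0,0,0,-1,0,1],
    [0,0,0,0,-1,0,1],
    [0,0,0,0,-1,0,1],
    [0,0,0,0,-1,0,1],
    [0,0,0,0,-1,0,1],
    [0,0,0,0,-1,0,1],
    [0,0,0,0,-1,0,1]
  ]
}}

```text
clock: 5.75
tool_pos: [0.4446, 0.1623, 0.1359]
orientation: [-180.0, 5.2, 90.0]
force: [0.4, -0.9, -0.6]
grip_width: 0.0593
grip_force: 29.9
```

>>> {"name": "play_rows", "arguments": {
  "rows": [
    [0,0,0,0,-1,0,1],
    [0,0,0,0,-1,0,1],
    [0,0,0,0,-1,0,1],
    [0,0,0,0,-1,0,1],
    [0,0,0,0,-1,0,1],
    [0,0,0,0,-1,0,1],
    [0,0,0,0,-1,0,1],
    [0,0,0,0,-1,0,1]
  ]
}}

```text
clock: 6.55
tool_pos: [0.4446, 0.1626, 0.1355]
orientation: [-180.0, 37.1, 90.1]
force: [0.7, -0.6, -0.6]
grip_width: 0.0591
grip_force: 29.9
```

```bash
python3 -c "
from rig import status,camera
import cv2
o=status.get_obs();print(o['joint_positions'],o['tool_pos'],o['orientation'])
a=camera('side')[150:300,210:390];b=camera('scene')[130:280,130:310]
cv2.imwrite('pics/c1.png',cv2.resize(cv2.hconcat([a,b]),None,fx=2.2,fy=2.2,interpolation=2))"
```

```text
[-66.70263698  49.96844884  39.65477179 105.92553514   1.57348099
  53.72476672 -33.89044604] [0.44457776 0.16261821 0.13548767] [-179.96722664   37.14496396   90.07472626]
```

View pics/c1.png

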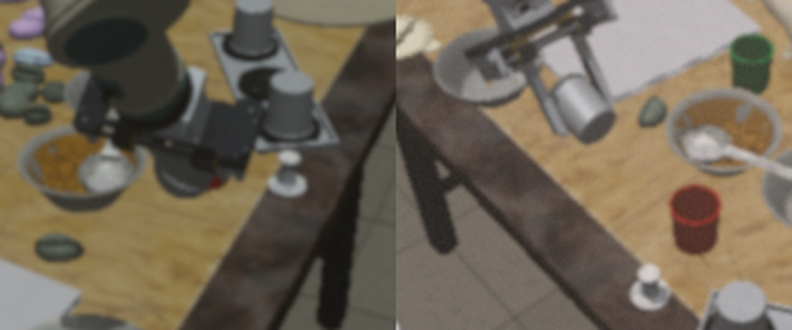

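The cup is held firmly, with the mouth toward +Y and about 8° above level. I'll check the clearance to the white bowl (near edge at w1 pixel (292,28)) before lowering.

```bash
python3 - <<'E'
from h import *
from rig import camera_params
p=np.load("w1.npy",allow_pickle=True).item()
print(plane(p,(292,28),.05),plane(p,(262,198),0.0),plane(camera_params("scene"),(172,158),.05),camera_params("wrist")["xyz"])
E
```

```text
[0.4547462  0.32512112 0.05      ] [0.4202662  0.14297862 0.        ] [0.45063452 0.39717952 0.05      ] [0.44315219 0.32469629 0.21209384]
```

>>> {"name": "play_rows", "arguments": {
  "rows": [
    [0,0,0,0,-1,0,1],
    [0.009,0,0.0155,0,0,0,1],
    [0.009,0,0.0155,0,0,0,1],
    [0.009,0,0.0155,0,0,0,1],
    [0.009,0,0.0155,0,0,0,1],
    [0.009,0,0.0155,0,0,0,1],
    [0.008,0,0.0125,0,0,0,1],
    [0,0,0,0,0,0,1]
  ]
}}

```text
clock: 7.45
tool_pos: [0.444, 0.1421, 0.0321]
orientation: [-179.8, 41.0, 90.0]
force: [-0.3, 0.0, -1.1]
grip_width: 0.0594
grip_force: 29.9
```

>>> {"name": "play_rows", "arguments": {
  "rows": [
    [0,0,0,0,0,0,1],
    [0,0,0,0,0,0,1],
    [0,0,0,0,0,0,1],
    [0,0,0,0,0,0,1],
    [0,0,0,0,0,0,1],
    [0,0,0,0,0,0,1],
    [0,0,0,0,0,0,1],
    [0,0,0,0,0,0,1]
  ]
}}

```text
clock: 8.25
tool_pos: [0.445, 0.143, 0.0333]
orientation: [-180.0, 41.0, 90.0]
force: [1.3, -0.3, -0.5]
grip_width: 0.0592
grip_force: 29.9
```

>>> {"name": "play_rows", "arguments": {
  "rows": [
    [0.001,0,0.001,0,0,0,1],
    [0.0008,0,0.0009,0,0,0,1],
    [0,0,0,0,0,0,1],
    [0,0,0,0,0,0,1],
    [0,0,0,0,0,0,0.36],
    [0,0,0,0,0,0,0.34],
    [0,0,0,0,0,0,0.32],
    [0,0,0,0,0,0,0.3]
  ]
}}

```text
clock: 9.05
tool_pos: [0.4451, 0.1431, 0.0308]
orientation: [180.0, 41.0, 90.0]
force: [0.8, 0.0, -0.0]
grip_width: 0.0653
grip_force: 0.1
```

>>> {"name": "play_rows", "arguments": {
  "rows": [
    [0,0,0,0,0,0,0.28],
    [0,0,0,0,0,0,0.26],
    [0,0,0,0,0,0,0.24],
    [0,0,0,0,0,0,0.22],
    [0,0,0,0,0,0,0.2],
    [0,0,0,0,0,0,0.18],
    [0,0,0,0,0,0,0.17],
    [0,0,0,0,0,0,0.17]
  ]
}}

```text
clock: 9.85
tool_pos: [0.445, 0.1431, 0.0306]
orientation: [-180.0, 41.0, 90.0]
force: [-1.7, -0.6, 0.7]
grip_width: 0.0782
grip_force: 0.0
```

```bash
python3 -c "
from rig import status,camera
import cv2
o=status.get_obs();print(o['tool_pos'],o['orientation'],o['grip_width'])
b=camera('scene')[140:250,150:300]
cv2.imwrite('pics/c2.png',cv2.resize(b,None,fx=4,fy=4,interpolation=2))"
```

```text
[0.44502035 0.14312463 0.03063745] [-179.99986003   40.99685642   90.00125631] 0.07818791409430847
```

View pics/c2.png

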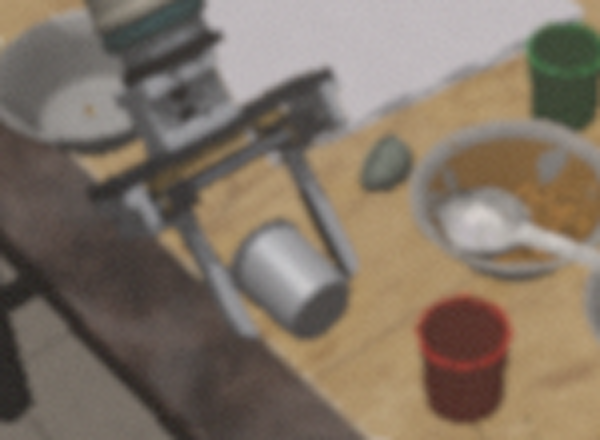

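>>> {"name": "play_rows", "arguments": {
  "rows": [
    [0,0,0,0,1,0,0.17],
    [0,0,0,0,1,0,0.17],
    [0,0,0,0,1,0,0.17],
    [0,0,0,0,1,0,0.17],
    [0,0,0,0,1,0,0.17],
    [0,0,0,0,1,0,0.17],
    [0,0,0,0,1,0,0.17],
    [0,0,0,0,1,0,0.17]
  ]
}}

```text
clock: 10.7
tool_pos: [0.4452, 0.143, 0.0311]
orientation: [179.9, 8.9, 90.0]
force: [0.1, 0.1, -0.3]
grip_width: 0.0782
grip_force: 0.0
```

>>> {"name": "play_rows", "arguments": {
  "rows": [
    [0,0,0,0,1,0,0.17],
    [0,0,0,0,1,0,0.17],
    [0,0,0,0,1,0,0.17],
    [0,0,0,0,1,0,0.17],
    [0,0,0,0,1,0,0.17],
    [0,0,0,0,1,0,0.17],
    [0,0,0,0,1,0,0.17],
    [0,0,0,0,1,0,0.17]
  ]
}}

```text
clock: 11.5
tool_pos: [0.4431, 0.1432, 0.0305]
orientation: [-179.6, -19.9, 89.9]
force: [-0.2, -0.2, 0.4]
grip_width: 0.0782
grip_force: 0.0
```

>>> {"name": "play_rows", "arguments": {
  "rows": [
    [0,0,0,0,1,0,0.17],
    [0,0,0,0,1,0,0.17],
    [0,0,0,0,1,0,0.17],
    [0,0,0,0,1,0,0.17],
    [0,0,0,0,1,0,0.17],
    [0,0,0,0,0.5,0,0.17],
    [0,0,0,0,0,0,0.17],
    [0,0,0,0,0,0,0.17]
  ]
}}

```text
clock: 12.3
tool_pos: [0.4426, 0.1438, 0.0303]
orientation: [-179.4, -41.8, 89.7]
force: [-0.0, 0.4, -0.7]
grip_width: 0.078
grip_force: 0.0
```

```bash
python3 -c "
from rig import status,camera
import cv2
o=status.get_obs();print(o['joint_positions'],o['tool_pos'],o['orientation'],o['grip_width'])
b=camera('side')[190:300,210:360];a=camera('scene')[140:250,150:300]
cv2.imwrite('pics/c3.png',cv2.resize(cv2.hconcat([a,b]),None,fx=2.6,fy=2.6,interpolation=2))"
```

```text
[ 28.93670694  55.94442255 -30.6192199  125.30637385 -57.62421004
  19.21759187  66.00951065] [0.4426146  0.14378378 0.030349  ] [-179.41119498  -41.78183446   89.69999301] 0.07800868136432462
```

View pics/c3.png

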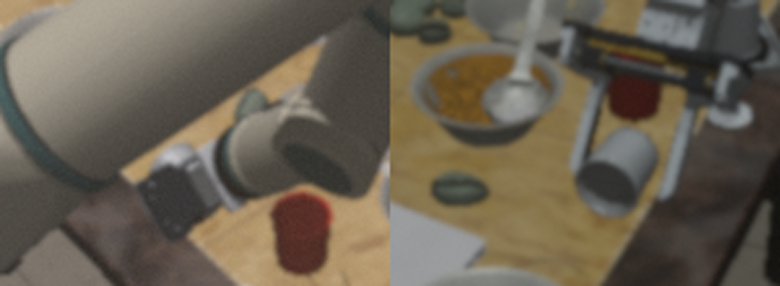

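>>> {"name": "play_rows", "arguments": {
  "rows": [
    [-0.003,0.001,-0.0026,0,0,0,0.17],
    [-0.003,0.001,-0.0027,0,0,0,0.17],
    [0,0,0,0,0,0,0.2],
    [0,0,0,0,0,0,0.25],
    [0,0,0,0,0,0,0.3],
    [0,0,0,0,0,0,0.35],
    [0,0,0,0,0,0,1],
    [0,0,0,0,0,0,1]
  ]
}}

```text
clock: 13.2
tool_pos: [0.445, 0.1355, 0.0303]
orientation: [-179.4, -41.8, 89.7]
force: [0.6, -0.0, 0.1]
grip_width: 0.0589
grip_force: 29.9
```

>>> {"name": "play_rows", "arguments": {
  "rows": [
    [0,0,0,0,0,0,1],
    [0,0,0,0,0,0,1],
    [0,0,0,0,0,0,1],
    [0.016,0,-0.018,0,0,0,1],
    [0.016,0,-0.018,0,0,0,1],
    [0.016,0,-0.018,0,0,0,1],
    [0.016,0,-0.018,0,0,0,1],
    [0.016,0,-0.018,0,0,0,1]
  ]
}}

```text
clock: 14.0
tool_pos: [0.445, 0.1349, 0.1512]
orientation: [-179.4, -41.8, 89.6]
force: [0.1, 0.2, -1.1]
grip_width: 0.0593
grip_force: 29.9
```

```bash
python3 -c "
from rig import status,camera
import cv2
o=status.get_obs();print(o['joint_positions'],o['tool_pos'],o['orientation'],o['grip_width'],o['grip_force'])
a=camera('side')[120:300,210:360];b=camera('wrist')
a=cv2.resize(a,(350,420),interpolation=2)
im=cv2.hconcat([a,b]); cv2.imwrite('pics/c4.png',cv2.resize(im,None,fx=.87,fy=.87,interpolation=3))"
```

```text
[ 25.26381613  38.99745961 -23.18289047 123.98342243 -50.49185745
  36.15572082  51.80475217] [0.44500668 0.1348885  0.15121493] [-179.35893984  -41.76879588   89.6456234 ] 0.059257841138387564 29.92108837835076
```

View pics/c4.png

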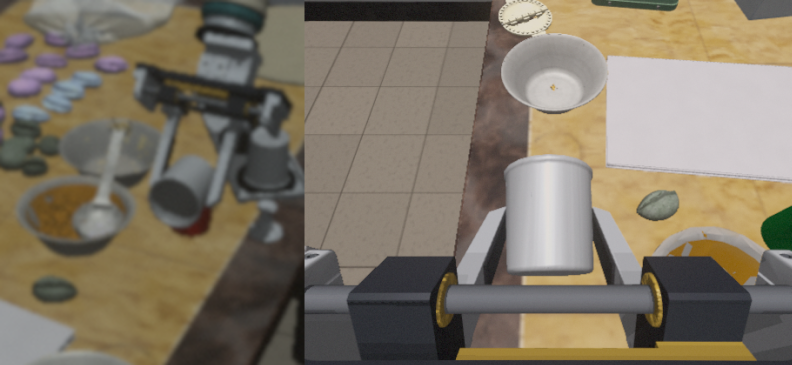

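The grasp is straight: in the wrist view the cup is centred at about x 280 with its sides parallel to the fingers. Next I turn it by 94°.

>>> {"name": "play_rows", "arguments": {
  "rows": [
    [0,0,0,0,-0.98,0,1],
    [0,0,0,0,-0.98,0,1],
    [0,0,0,0,-0.98,0,1],
    [0,0,0,0,-0.98,0,1],
    [0,0,0,0,-0.98,0,1],
    [0,0,0,0,-0.98,0,1],
    [0,0,0,0,-0.98,0,1],
    [0,0,0,0,-0.98,0,1]
  ]
}}

```text
clock: 14.9
tool_pos: [0.4449, 0.1347, 0.1497]
orientation: [-179.5, -10.3, 90.0]
force: [-0.7, 0.5, -1.0]
grip_width: 0.0589
grip_force: 29.9
```

>>> {"name": "play_rows", "arguments": {
  "rows": [
    [0,0,0,0,-0.98,0,1],
    [0,0,0,0,-0.98,0,1],
    [0,0,0,0,-0.98,0,1],
    [0,0,0,0,-0.98,0,1],
    [0,0,0,0,-0.98,0,1],
    [0,0,0,0,-0.98,0,1],
    [0,0,0,0,-0.98,0,1],
    [0,0,0,0,-0.98,0,1]
  ]
}}

```text
clock: 15.7
tool_pos: [0.445, 0.135, 0.1496]
orientation: [-179.5, 21.1, 90.3]
force: [-0.2, -0.4, -0.9]
grip_width: 0.059
grip_force: 29.9
```

>>> {"name": "play_rows", "arguments": {
  "rows": [
    [0,0,0,0,-0.98,0,1],
    [0,0,0,0,-0.98,0,1],
    [0,0,0,0,-0.98,0,1],
    [0,0,0,0,-0.98,0,1],
    [0,0,0,0,-0.98,0,1],
    [0,0,0,0,-0.98,0,1],
    [0,0,0,0,-0.98,0,1],
    [0,0,0,0,-0.98,0,1]
  ]
}}

```text
clock: 16.5
tool_pos: [0.4452, 0.1351, 0.1492]
orientation: [-179.1, 52.5, 90.8]
force: [-0.4, 0.4, -0.2]
grip_width: 0.0585
grip_force: 29.9
```

>>> {"name": "play_rows", "arguments": {
  "rows": [
    [-0.028,0.0053,0.036,0,0,0,1],
    [-0.028,0.0053,0.036,0,0,0,1],
    [-0.028,0.0053,0.036,0,0,0,1],
    [-0.028,0.0053,0.036,0,0,0,1],
    [-0.028,0.0053,0.036,0,0,0,1],
    [-0.028,0.0053,0.036,0,0,0,1],
    [-0.028,0.0053,0.036,0,0,0,1],
    [-0.026,0.005,0.034,0,0,0,1]
  ]
}}

```text
clock: 17.3
tool_pos: [0.4875, -0.2286, 0.1496]
orientation: [-179.1, 52.2, 90.9]
force: [0.5, 0.9, -0.5]
grip_width: 0.0587
grip_force: 29.9
```

```bash
python3 -c "
from rig import status
o=status.get_obs();print(o['joint_positions'],o['tool_pos'],o['orientation'],o['grip_width'],o['grip_force'])"
```

```text
[-40.62986478  57.80294986  51.69810271 121.32780974  28.51295659
  22.18487121 -31.26006964] [ 0.4875077  -0.22860967  0.14962832] [-179.05935859   52.24360495   90.85481941] 0.05867262785457422 29.87911236112268
```

>>> {"name": "play_rows", "arguments": {
  "rows": [
    [0.0,0,0,0.988,0,0.766,1],
    [0,0,0,0.988,0,0.766,1],
    [0,0,0,0.988,0,0.766,1],
    [0,0,0,0.988,0,0.766,1],
    [0,0,0,0.988,0,0.766,1],
    [0,0,0,0.988,0,0.766,1],
    [0,0,0,0.988,0,0.766,1],
    [0,0,0,0.988,0,0.766,1]
  ]
}}

```text
clock: 18.1
tool_pos: [0.4878, -0.2263, 0.1489]
orientation: [-179.2, 52.5, 50.5]
force: [0.7, -0.0, -2.0]
grip_width: 0.059
grip_force: 29.9
```

>>> {"name": "play_rows", "arguments": {
  "rows": [
    [0,0,0,0.988,0,0.766,1],
    [0,0,0,0.988,0,0.766,1],
    [0,0,0,0.988,0,0.766,1],
    [0,0,0,0.988,0,0.766,1],
    [0,0,0,0.988,0,0.766,1],
    [0,0,0,0.988,0,0.766,1],
    [0,0,0,0,0,0,1],
    [0,0,0,0,0,0,1]
  ]
}}

```text
clock: 18.9
tool_pos: [0.4875, -0.2271, 0.1495]
orientation: [-179.7, 52.7, 20.4]
force: [0.3, 0.6, -1.0]
grip_width: 0.0586
grip_force: 29.9
```

```bash
python3 -c "
from rig import status,camera,camera_params
import cv2,numpy as np
o=status.get_obs();print(o['joint_positions'],o['tool_pos'],o['orientation'],o['grip_width'],o['grip_force'])
p=camera_params('side');q=camera_params('scene');print(camera_params('wrist')['xyz'])
A=camera('side');B=camera('scene');cv2.imwrite('pics/A5.png',A);cv2.imwrite('pics/B5.png',B)
a=cv2.resize(A[110:230,260:385],None,fx=3.15,fy=3.15,interpolation=2);b=cv2.resize(B[195:315,260:385],None,fx=3.15,fy=3.15,interpolation=2)
cv2.imwrite('pics/c5.png',cv2.hconcat([a,b]))"
```

```text
[-11.88421463  67.34069842  45.10536813  73.48651859  -5.8689982
  91.37041761 -41.49723775] [ 0.48751283 -0.22710272  0.1494516 ] [-179.68287169   52.70276709   20.36558645] 0.0586267389146046 29.87689104850915
[ 0.65300498 -0.16754711  0.18150436]
```

>>> {"name": "play_rows", "arguments": {
  "rows": [
    [0.0098,0,0.0075,0,0,0,1],
    [0.0098,0,0.0075,0,0,0,1],
    [0.0098,0,0.0075,0,0,0,1],
    [0.0098,0,0.0075,0,0,0,1],
    [0.0098,0,0.0075,0,0,0,1],
    [0.0098,0,0.0075,0,0,0,1],
    [0.0098,0,0.0075,0,0,0,1],
    [0.006,0,0.005,0,0,0,1]
  ]
}}

```text
clock: 19.8
tool_pos: [0.4874, -0.2268, 0.0552]
orientation: [-179.8, 52.7, 20.2]
force: [-1.0, 0.0, -0.9]
grip_width: 0.0589
grip_force: 29.9
```

```bash
python3 -c "
from rig import status,camera
import cv2
for i in range(4):
    camera('wrist');o=status.get_obs();print(o['tool_pos'],o['force'],o['orientation'])
A=camera('side');B=camera('scene')
a=cv2.resize(A[120:230,260:385],None,fx=3.15,fy=3.15,interpolation=2);b=cv2.resize(B[205:315,260:385],None,fx=3.15,fy=3.15,interpolation=2)
cv2.imwrite('pics/c6.png',cv2.hconcat([a,b]))"
```

```text
[ 0.48698175 -0.2265978   0.05434837] [-0.37701744  0.12325881 -1.8833096 ] [-179.69160061   52.70805547   20.28661432]
[ 0.48710448 -0.22675629  0.05535699] [ 0.21951054  0.95930224 -1.11867731] [-179.73576274   52.71465669   20.25237706]
[ 0.48740211 -0.22706401  0.05623869] [-0.35476438  0.03664612 -0.33493089] [-179.82400881   52.68932636   20.18426579]
[ 0.48772092 -0.22721449  0.05683365] [-6.28714379e-04 -2.78654190e-01 -7.31744096e-01] [-179.88715432   52.64816755   20.13945785]
```

>>> {"name": "play_rows", "arguments": {
  "rows": [
    [0.0008,0,0.0006,0,0,0,1],
    [0.0008,0,0.0006,0,0,0,1],
    [0.0008,0,0.0006,0,0,0,1],
    [0.0004,0,0.0003,0,0,0,1],
    [0,0,0,0,0,0,1],
    [0,0,0,0,0,0,1],
    [0,0,0,0,0,0,1],
    [0,0,0,0,0,0,1]
  ]
}}

```text
clock: 20.9
tool_pos: [0.4877, -0.227, 0.0532]
orientation: [-179.9, 52.6, 20.2]
force: [-0.1, 0.2, -0.8]
grip_width: 0.0587
grip_force: 29.9
```

>>> {"name": "play_rows", "arguments": {
  "rows": [
    [0.0008,0,0.0006,0,0,0,1],
    [0.0008,0,0.0006,0,0,0,1],
    [0,0,0,0,0,0,1],
    [0,0,0,0,0,0,1],
    [0,0,0,0,0,0,1],
    [0,0,0,0,0,0,1],
    [0,0,0,0,0,0,1],
    [0,0,0,0,0,0,1]
  ]
}}

```text
clock: 21.7
tool_pos: [0.488, -0.227, 0.0522]
orientation: [-179.9, 52.7, 20.1]
force: [1.7, 1.6, 4.1]
grip_width: 0.0588
grip_force: 30.0
```

```bash
python3 -c "
from rig import status,camera
import cv2
for i in range(3):
    A=camera('side');o=status.get_obs();print(o['tool_pos'],o['force'],o['orientation'])
B=camera('scene')
a=cv2.resize(A[120:230,260:385],None,fx=3.15,fy=3.15,interpolation=2);b=cv2.resize(B[205:315,260:385],None,fx=3.15,fy=3.15,interpolation=2)
cv2.imwrite('pics/c7.png',cv2.hconcat([a,b]))"
```

```text
[ 0.48805552 -0.22695369  0.05216621] [2.51845926 1.33842541 4.99037357] [-179.90324539   52.65028147   20.14203401]
[ 0.48806583 -0.22693746  0.05214604] [2.73034624 2.35389342 6.06486675] [-179.89790892   52.6492828    20.15046372]
[ 0.4880846  -0.2269406   0.05214841] [1.98411596 1.19786347 4.75912672] [-179.89939251   52.64661334   20.15068869]
```

View pics/c7.png

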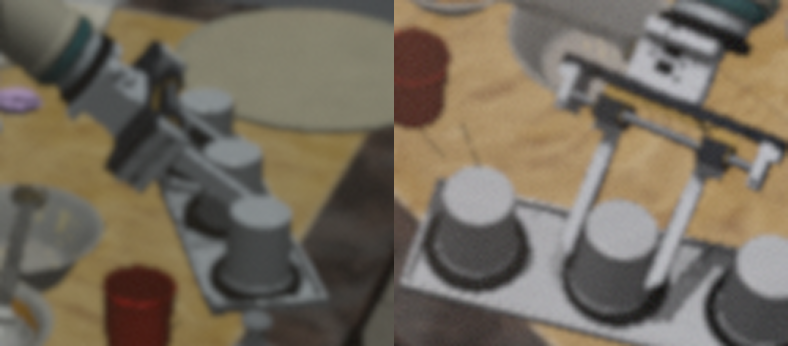

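The held cup's foot is at (228,230) in the right crop. The midpoint of feet a (84,195) and b (about 376,267) is (230,231), so it looks centred. I'll measure the three foot discs numerically to tell whether it is seated or resting on the raised edge.

```bash
cat > m.py <<'E'
from h import *
from rig import camera,camera_params
np.set_printoptions(precision=4,suppress=True)
def run():
  for n,seeds in(("scene",[(286,266),(332,277),(379,289)]),("side",[(343,187),(334,169),(325,152)])):
    g=cv2.cvtColor(np.mean([camera(n) for _ in range(3)],0).astype(np.uint8),cv2.COLOR_BGR2GRAY); p=camera_params(n)
    for s in seeds:
        t=int(g[s[1]-2:s[1]+3,s[0]-2:s[0]+3].mean()); m=(g>t-22).astype(np.uint8); w=np.zeros_like(m); cv2.circle(w,s,16,1,-1)
        k,l,st,c=cv2.connectedComponentsWithStats(m*w,connectivity=4); i=l[s[1],s[0]]
        print(n,t,st[i],c[i],plane(p,c[i],.077)[:2])
if __name__=="__main__":run()
E
python3 m.py
```

```text
scene 172 [276 257  23  19 323] [286.5573 265.7461] [ 0.4297 -0.1347]
scene 170 [322 268  22  19 321] [332.0343 276.8006] [ 0.488  -0.2278]
scene 173 [370 274  26  25 398] [380.505  287.3568] [ 0.5506 -0.3222]
side 138 [334 172  25  24 313] [347.492  183.6518] [ 0.4235 -0.1534]
side 137 [326 159  25  22 250] [339.416 167.604] [ 0.4742 -0.2346]
side 137 [318 136  24  21 357] [328.7871 146.4118] [ 0.5502 -0.3569]
```

The side-view feet also line up with the seated cups, since a cup on the raised edge would read about 1 px higher. So it is seated, and I release slowly.

>>> {"name": "play_rows", "arguments": {
  "rows": [
    [0,0,0,0,0,0,0.37],
    [0,0,0,0,0,0,0.36],
    [0,0,0,0,0,0,0.35],
    [0,0,0,0,0,0,0.34],
    [0,0,0,0,0,0,0.33],
    [0,0,0,0,0,0,0.31],
    [0,0,0,0,0,0,0.29],
    [0,0,0,0,0,0,0.27]
  ]
}}

```text
clock: 23.0
tool_pos: [0.4877, -0.2269, 0.0511]
orientation: [-179.8, 52.6, 20.2]
force: [0.6, -0.1, 0.5]
grip_width: 0.0684
grip_force: 0.0
```

>>> {"name": "play_rows", "arguments": {
  "rows": [
    [0,0,0,0,0,0,0.25],
    [0,0,0,0,0,0,0.23],
    [0,0,0,0,0,0,0.21],
    [0,0,0,0,0,0,0.2],
    [0,0,0,0,0,0,0.2],
    [0,0,0,0,0,0,0.2],
    [0,0,0,0,0,0,0.2],
    [0,0,0,0,0,0,0.2]
  ]
}}

```text
clock: 23.8
tool_pos: [0.4877, -0.2269, 0.0511]
orientation: [-179.8, 52.6, 20.2]
force: [0.2, 0.0, 0.1]
grip_width: 0.0754
grip_force: 0.0
```

```bash
python3 m.py
```

```text
scene 172 [276 257  26  19 330] [286.7636 265.7152] [ 0.4301 -0.1349]
scene 170 [321 268  23  19 337] [331.9674 276.6706] [ 0.4881 -0.2274]
scene 173 [370 274  26  25 405] [380.5531 287.3556] [ 0.5507 -0.3223]
side 138 [334 172  25  24 313] [347.6038 183.6326] [ 0.4233 -0.1536]
side 135 [325 159  26  22 258] [339.3721 167.3953] [ 0.4747 -0.2358]
side 137 [317 136  25  21 366] [328.5519 146.5191] [ 0.5506 -0.3558]
```

>>> {"name": "play_rows", "arguments": {
  "rows": [
    [-0.004,0,-0.003,0,0,0,0.15],
    [-0.006,0,-0.005,0,0,0,0.15],
    [-0.008,0,-0.006,0,0,0,0.15],
    [-0.008,0,-0.006,0,0,0,0.15],
    [-0.012,0,-0.009,0,0,0,0.15],
    [-0.016,0,-0.012,0,0,0,0.15],
    [-0.016,0,-0.012,0,0,0,0.15],
    [-0.016,0,-0.012,0,0,0,0.15]
  ]
}}

```text
clock: 24.9
tool_pos: [0.4874, -0.2274, 0.1612]
orientation: [-179.9, 52.6, 20.1]
force: [-0.0, -0.3, 0.4]
grip_width: 0.0799
grip_force: 0.0
```

>>> {"name": "play_rows", "arguments": {
  "rows": [
    [-0.016,0,-0.02,0,0,0,0.1],
    [-0.016,0,-0.02,0,0,0,0.1],
    [-0.016,0,-0.02,0,0,0,0.1],
    [-0.016,0,-0.03,0,0,0,0.1],
    [-0.01,0,-0.03,0,0,0,0.1],
    [0,0,-0.02,0,0,0,0.1],
    [0,0,0,0,0,0,0.1],
    [0,0,0,0,0,0,0.1]
  ]
}}

```text
clock: 25.7
tool_pos: [0.5492, -0.205, 0.3029]
orientation: [-179.8, 52.6, 20.1]
force: [-0.4, 0.3, -0.1]
grip_width: 0.0847
grip_force: 0.0
```

```bash
python3 m.py; python3 - <<'E'
# profile checks: rim/pad ring symmetric, bystanders unchanged vs. start
from h import *
from rig import camera
for n,rs in(("scene",{"stamp":(235,245,260,275),"red":(252,212,280,246),"bowl":(294,194,356,240),"cupa":(270,255,304,298),"cupb":(358,276,398,322),"cake":(236,172,256,190),"wbowl":(144,140,200,180)}),("side",{"stamp":(328,215,352,243),"cupa":(325,178,358,216),"bowl2":(208,298,288,352),"cake":(224,255,250,270)})):
    a=cv2.imread(f"pics/{n}0.png");b=camera(n);cv2.imwrite(f"pics/{n}_end.png",b)
    for k,(x0,y0,x1,y1) in rs.items():
        f=lambda i:cv2.GaussianBlur(cv2.cvtColor(i,6),(0,0),1)[y0:y1,x0:x1].astype(np.float32)
        s,_r=cv2.phaseCorrelate(f(a),f(b),cv2.createHanningWindow((x1-x0,y1-y0),cv2.CV_32F)); print(n,k,np.round(s,2),round(_r,2))
E
```

```text
scene 170 [276 256  26  20 333] [286.6216 265.6727] [ 0.43   -0.1346]
scene 169 [316 267  31  20 388] [331.3479 276.1418] [ 0.4881 -0.2254]
scene 171 [369 274  27  25 407] [380.3464 287.2776] [ 0.5505 -0.3218]
side 135 [334 172  25  24 310] [347.7194 183.6419] [ 0.423  -0.1537]
side 132 [325 159  26  22 258] [339.4186 167.4419] [ 0.4745 -0.2356]
side 134 [309 136  33  28 485] [324.8928 147.4639] [ 0.5588 -0.3446]
scene stamp [ 0.23 -0.06] 0.89
scene red [-0.07 -0.26] 0.94
scene bowl [ 0.46 -0.11] 0.67
scene cupa [-0.46  0.59] 0.54
scene cupb [0.06 0.12] 1.0
scene cake [0.   0.21] 0.84
scene wbowl [0.21 0.29] 0.6
side stamp [-0.03  0.89] 0.7
side cupa [-0.09  0.45] 0.69
side bowl2 [-0.04 -0.01] 1.12
side cake [0.57 0.47] 0.97
```

```bash
python3 - <<'E'
from h import *
from rig import camera_params
np.set_printoptions(precision=4,suppress=True)
for n,s in(("scene",[(286,273),(331,284),(379,296)]),("side",[(343,199),(334,180),(325,161)])):
    g=cv2.resize(cv2.cvtColor(cv2.imread(f"pics/{n}_end.png"),6),None,fx=4,fy=4,interpolation=2);p=camera_params(n)
    # whole-cup edges: template = placed cup's upper part, found on a and b
    x,y=s[1];w,h0,h1=15,19,3
    t=g[4*(y-h0):4*(y+h1),4*(x-w):4*(x+w)]
    out=[]
    for i in(0,2):
        u,v=s[i];r=9
        R_=cv2.matchTemplate(g[4*(v-h0-r):4*(v+h1+r),4*(u-w-r):4*(u+w+r)],t,cv2.TM_CCOEFF_NORMED);_,c,_,l=cv2.minMaxLoc(R_)
        out.append(np.array([u-r+l[0]/4-(u-x+0)+u-x,v-r+l[1]/4])-[0,0]+[0,0]);print(n,i,round(c,3),"shift",l[0]/4-r+u-x,l[1]/4-r+v-y)
E
```

```text
scene 0 0.892 shift -45.75 -11.0
scene 2 0.852 shift 46.75 11.0
side 0 0.905 shift 8.25 19.0
side 2 0.721 shift -7.75 -17.25
```

```bash
python3 -c "
from rig import ticket
print(ticket.hand_in())"
```

```text
the job is handed in; nothing more can be done
None
```

I turned the cup over, set it mouth-down on the empty middle pad, centred to about 1–2 mm and seated by camera measurement, and handed the job in at about 26 s; before-and-after pictures showed no clear movement of the other cups or bystanders, though no verdict came back.

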